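# Load the imager with the row of sample jars in reverse order

## Task

Move the four sample jars from the white tray into the carrier on top of the blue-light imager, one jar to a compartment, in the reverse order: the jar that stands nearest the robot in the tray goes into the compartment farthest from the robot, the second nearest into the second farthest, and so on. Keep the jars upright the whole time and set each one down rather than dropping it; leave all four standing on the carrier's floor.

Things in the scene. Friction and masses are not known exactly. Their poses are not given: they have to be found in the camera images.
- jar_red_center (a point): centre (half-way up) of the sealed sample jar with the red cap: upright brown cylinder 32 mm in diameter (cap 31 mm), 70 mm tall over all, with a paper band, about 80 g. z is up along its axis. At the start it stands on the red pad in the white tray, up to 3 mm off the pad's centre.
- jar_blue_center (a point): centre (half-way up) of the sealed sample jar with the blue cap: upright brown cylinder 32 mm in diameter (cap 31 mm), 70 mm tall over all, with a paper band, about 80 g. z is up along its axis. At the start it stands on the blue pad in the white tray, up to 3 mm off the pad's centre.
- jar_yellow_center (a point): centre (half-way up) of the sealed sample jar with the yellow cap: upright brown cylinder 32 mm in diameter (cap 31 mm), 70 mm tall over all, with a paper band, about 80 g. z is up along its axis. At the start it stands on the yellow pad in the white tray, up to 3 mm off the pad's centre.
- jar_green_center (a point): centre (half-way up) of the sealed sample jar with the green cap: upright brown cylinder 32 mm in diameter (cap 31 mm), 70 mm tall over all, with a paper band, about 80 g. z is up along its axis. At the start it stands on the green pad in the white tray, up to 3 mm off the pad's centre.
- pad_red: flat red pad 48 x 48 x 3 mm, fixed on the floor of one compartment of the white tray; a red rim of it shows around the jar of that colour. It does not move in the episode, so it goes on showing where the red jar came from. Origin: centre of its underside.
- pad_blue: flat blue pad 48 x 48 x 3 mm, fixed on the floor of one compartment of the white tray; a blue rim of it shows around the jar of that colour. It does not move in the episode, so it goes on showing where the blue jar came from. Origin: centre of its underside.
- pad_yellow: flat yellow pad 48 x 48 x 3 mm, fixed on the floor of one compartment of the white tray; a yellow rim of it shows around the jar of that colour. It does not move in the episode, so it goes on showing where the yellow jar came from. Origin: centre of its underside.
- pad_green: flat green pad 48 x 48 x 3 mm, fixed on the floor of one compartment of the white tray; a green rim of it shows around the jar of that colour. It does not move in the episode, so it goes on showing where the green jar came from. Origin: centre of its underside.
- tray: white storage tray, fixed, 220 x 58 mm: row of four open compartments along x, centres at x = -81, -27, +27, +81 mm, y = 0, each 50 x 50 mm inside, walls 4 mm thick; wall tops 16 mm above the table, jars stand on the pads 7 mm above the table. Origin: centre of its underside on the table. x points away from the robot (within 0.3 rad), so x = -81 mm is nearest the robot.
- imager: black box 280 (x) x 180 x 50 mm, fixed, blue window on top; on it, centred, a black carrier with orange floors: row of four open compartments along x, centres at x = -81, -27, +27, +81 mm, y = 0, each 50 x 50 mm inside, walls 4 mm thick; floors 54 mm, wall tops 66 mm above the table. Origin: centre of the box's underside. x points away from the robot (within 0.3 rad): x = -81 mm is nearest the robot. Left or right of the tray.
Things that resemble listed ones, but are neither listed nor needed, are in the scene too. Of the things shaped like the tray, the white one is meant.

How it is judged (in metres and radians):
At the end, for the whole second after the job is handed in: Each jar stands in the imager compartment that mirrors its place in the tray (nearest becomes farthest): within 12 mm of its centre along the imager's x and y, jar centre 89 mm (within 6 mm) above the table, upright within 0.1 rad, slower than 0.02 m/s (((x of pad_red in the frame of tray between -0.101 and -0.061 m and x of jar_red_center in the frame of imager between 0.069 and 0.093 m) or (x of pad_red in the frame of tray between -0.047 and -0.007 m and x of jar_red_center in the frame of imager between 0.015 and 0.039 m) or (x of pad_red in the frame of tray between 0.007 and 0.047 m and x of jar_red_center in the frame of imager between -0.039 and -0.015 m) or (x of pad_red in the frame of tray between 0.061 and 0.101 m and x of jar_red_center in the frame of imager between -0.093 and -0.069 m)) and y of jar_red_center in the frame of imager between -0.012 and 0.012 m and z of jar_red_center in the frame of imager between 0.083 and 0.095 m and angle between each of jar_red_center, jar_blue_center, jar_yellow_center, jar_green_center's own z axis and vertical below 0.1 rad and linear speed of each of jar_red, jar_blue, jar_yellow, jar_green below 0.02 m/s and ((x of pad_blue in the frame of tray between -0.101 and -0.061 m and x of jar_blue_center in the frame of imager between 0.069 and 0.093 m) or (x of pad_blue in the frame of tray between -0.047 and -0.007 m and x of jar_blue_center in the frame of imager between 0.015 and 0.039 m) or (x of pad_blue in the frame of tray between 0.007 and 0.047 m and x of jar_blue_center in the frame of imager between -0.039 and -0.015 m) or (x of pad_blue in the frame of tray between 0.061 and 0.101 m and x of jar_blue_center in the frame of imager between -0.093 and -0.069 m)) and y of jar_blue_center in the frame of imager between -0.012 and 0.012 m and z of jar_blue_center in the frame of imager between 0.083 and 0.095 m and ((x of pad_yellow in the frame of tray between -0.101 and -0.061 m and x of jar_yellow_center in the frame of imager between 0.069 and 0.093 m) or (x of pad_yellow in the frame of tray between -0.047 and -0.007 m and x of jar_yellow_center in the frame of imager between 0.015 and 0.039 m) or (x of pad_yellow in the frame of tray between 0.007 and 0.047 m and x of jar_yellow_center in the frame of imager between -0.039 and -0.015 m) or (x of pad_yellow in the frame of tray between 0.061 and 0.101 m and x of jar_yellow_center in the frame of imager between -0.093 and -0.069 m)) and y of jar_yellow_center in the frame of imager between -0.012 and 0.012 m and z of jar_yellow_center in the frame of imager between 0.083 and 0.095 m and ((x of pad_green in the frame of tray between -0.101 and -0.061 m and x of jar_green_center in the frame of imager between 0.069 and 0.093 m) or (x of pad_green in the frame of tray between -0.047 and -0.007 m and x of jar_green_center in the frame of imager between 0.015 and 0.039 m) or (x of pad_green in the frame of tray between 0.007 and 0.047 m and x of jar_green_center in the frame of imager between -0.039 and -0.015 m) or (x of pad_green in the frame of tray between 0.061 and 0.101 m and x of jar_green_center in the frame of imager between -0.093 and -0.069 m)) and y of jar_green_center in the frame of imager between -0.012 and 0.012 m and z of jar_green_center in the frame of imager between 0.083 and 0.095 m); the robot touches nothing.
It fails at once if a jar is tipped by more than 0.6 rad (angle between any of jar_red_center, jar_blue_center, jar_yellow_center, jar_green_center's own z axis and vertical above 0.6 rad).
It fails at once if a jar is dropped: it falls free, touched by nothing, with its centre higher than 120 mm above the table (31 mm above its height when standing in the imager) ((height (world z) of jar_red_center above 0.12 m and contact force between jar_red and anything else below 0.001 N) or (height (world z) of jar_blue_center above 0.12 m and contact force between jar_blue and anything else below 0.001 N) or (height (world z) of jar_yellow_center above 0.12 m and contact force between jar_yellow and anything else below 0.001 N) or (height (world z) of jar_green_center above 0.12 m and contact force between jar_green and anything else below 0.001 N)).
It also fails if it takes over 115 s, if anything falls off the work surface, if the arm or the gripper's body presses on something with over 40 N, if the wrist force passes 120 N, or if a joint passes its speed limit or range.

## Robot

A 6-joint arm with a two-finger parallel gripper is mounted at the origin on the work surface. World frame = base frame: x ahead of the robot, y to its left, z up, the work surface at z = 0. Lengths are in mm, angles in degrees, forces in N, time in s.
With the tool pointing down it reaches from about 300 to 850 mm from the base axis. Payload 4.2 kg.
Tool frame: the origin (TCP) lies on the centre line of the jaws, within the pads' length; the fingertips stand 11 mm ahead of it and the grasp point (between the pads) lies 8 mm behind it; z points along the fingers, y is the line along which they close (so a half turn about z gives the same grasp; the last joint's range is limited). The gripper opens to 91 mm and grips with 3 to 60 N. Pads are 32 mm wide; open, the fingers measure 118 mm over their backs; the gripper's body (76 mm by 178 mm) begins 60 mm behind the grasp point.
Start: joints at [73.453, 18.312, 89.639, -0, 72.044, -1.146], TCP at [152.707, 554.367, 224.976] pointing down, gripper open.
Joint ranges: [-177.97, 177.97], [-48.28, 115.42], [12.27, 149.76], [-77.06, 257.06], [2.81, 150.46], [-146.56, 146.56]. Speed limits (degrees/s): [147.25, 147.25, 180, 180, 180, 180].

## Interface

Orientations are given as [roll, pitch, yaw] about the fixed x, y, z axes, in that order (R = Rz(yaw) Ry(pitch) Rx(roll)).
In Python, from workcell import env, grab_frame, camera_model, models gives the robot as it stands.
- The arm moves only by the shell command python3 -m crank 'ROWS' [FORCE]. ROWS is text: rows parted by semicolons, each of 7 numbers parted by spaces: the closure, from -1 (fully open) to 1 (shut), so that 0 is half open, then the shift along the tool's x, y, z in mm, then the turn, a rotation vector about the tool's x, y, z in degrees. A call has 1 to 10 rows; each row shifts and turns the commanded pose from where the row before left it, along the tool's axes as they then stand; what a row does not reach is not made up. A row lasts 1/8 s, in which the tool goes at most 62.5 mm and 10.7 degrees, less where a joint would pass 70% of its speed; a pose out of reach is approached as far as the arm can. A call is refused whole if a number of a shift passes 62.5 or a number of a turn 10.7, either way. A call with a gripper value outside its range is refused whole. The fingers move at their own pace and stop on an object; FORCE is the grip in N (left out, the last holds). Time passes only in rows, so rows that do not move let the fingers close. It gives the time, the measured TCP pose, the force, the opening and the grip force at its end, in the units of the state.
- env.state(): the state, without advancing time (a new reading comes with each control period).
- grab_frame(name): name is "scene" or "top" or "wrist"; returns the picture (384x512x3 uint8, blue, green, red); there is no depth.
- camera_model(name): a dict with "K" (3x3 intrinsics, pixels), "R" (3x3) and "t" (3): a world point X has camera coordinates R X + t; the wrist camera has in their place "mount" (4x4, takes a point from camera to tool coordinates, whose origin is the TCP and whose axes are the flange's). Camera axes: x right, y down, z forward; pixel columns grow to the right and rows downward; lengths in mm; the calibration is good to about 2 mm. A picture is of the moment at which its call begins: read the wrist's pose just before it. camera_model takes no time and is no camera call.
- env.job_done(): hands the job in; it is judged then, once.
Trained networks look in the newest picture that a camera, given by its name, has taken for a name from the list of things; names that differ only in an ending like _2 or _b are one class to them, and where a whole thing is asked for, a point or a joint stands for the part that bears it (a point fixed in the world has none). Each returns a list of dicts, best first, with "p" (0 to 1); they miss things now and then, are a little off and sometimes report something else, mostly with a low value. They report only what shows in the picture. A call takes as long as a camera call. They do not tell look-alikes from the thing itself.
- models.search_frame(name, camera): "point" ([x, y, z] in mm, in world coordinates, good to about 4 mm: the middle of the surface that is visible of it).
The state is a dict: "time_s": time; "qpos": joint angles; "qvel": joint speeds; "effort": joint torques, N m; "ee_pos": TCP position; "ee_rot": TCP orientation; "force": force on the tool from outside, world axes, zero at the start; "torque": the same for the moment, N m; "gripper_width": finger opening in mm; "gripper_force": force on a finger pad.
Only numpy, scipy, OpenCV 4.12 (cv2) and the standard library are available. Lean on these libraries where they do the work, as an engineer would, in place of code of your own. Each camera call takes 0.05 s, during which the arm holds its last target. There are 200 camera calls.

## Working session

There is one attempt and no reset: what is moved stays moved. The work goes in short steps, Python scripts to look and compute and a shell command to move; the robot and the scene stay as the last step left them, time stands still between calls to the robot, and variables do not carry over. Pictures are saved under pics/ and viewed, at most 14 in all, crops included, and the job is handed in when it is done.

```bash
ls; mkdir -p pics; python3 - <<'E'
from workcell import env, grab_frame, camera_model, models
import cv2,numpy as np
for n in("scene","top"):
    cv2.imwrite(f"pics/{n}0.png",grab_frame(n))
    c=camera_model(n);print(n,np.round(c["K"],1).tolist(),np.round(c["R"],3).tolist(),np.round(c["t"],1).tolist())
print(camera_model("wrist"))
print(env.state())
for n in("tray","imager","jar_red_center","pad_red","pad_blue","pad_yellow","pad_green"):
    print(n,[(np.round(d["point"]).tolist(),round(d["p"],2)) for d in models.search_frame(n,"top")])
E
```

```text
pics
scene [[398.2, 0.0, 254.5], [0.0, 398.2, 189.4], [0.0, 0.0, 1.0]] [[0.307, 0.952, 0.003], [0.737, -0.236, -0.633], [-0.602, 0.196, -0.774]] [-231.8, -271.6, 1186.3]
top [[422.6, 0.0, 257.4], [0.0, 422.6, 197.1], [0.0, 0.0, 1.0]] [[0.008, -1.0, 0.014], [-0.992, -0.01, -0.129], [0.129, -0.012, -0.992]] [80.8, 477.1, 891.4]
{'K': array([[311.94368424,   0.        , 256.7853922 ],
       [  0.        , 311.94368424, 188.31300019],
       [  0.        ,   0.        ,   1.        ]]), 'mount': array([[-9.89578405e-04, -9.70223626e-01, -2.42208870e-01,
         6.76013130e+01],
       [ 9.99999473e-01, -8.94180887e-04, -5.03790227e-04,
         5.61581250e-01],
       [ 2.72210638e-04, -2.42209241e-01,  9.70224000e-01,
        -1.60748676e+02],
       [ 0.00000000e+00,  0.00000000e+00,  0.00000000e+00,
         1.00000000e+00]])}
{'time_s': 0.1, 'qpos': array([ 7.34553997e+01,  1.83473772e+01,  8.97018463e+01,  5.89761854e-04,
        7.20449194e+01, -1.14676245e+00]), 'qvel': array([-0.05147141,  0.02066154, -0.14447404,  0.00618437,  0.01605729,
       -0.08416086]), 'effort': array([-1.43227762e-04, -4.13328624e+01, -2.32507771e+01,  7.28112669e-02,
        4.21813061e-02, -3.28412796e-05]), 'ee_pos': array([152.54690427, 553.91730233, 224.19391033]), 'ee_rot': array([-1.79905887e+02, -2.44475272e-03,  1.64601978e+02]), 'force': array([ 0.38158399, -0.10011018,  0.08379123]), 'torque': array([ 0.0411011 ,  0.00929392, -0.01067758]), 'gripper_force': 0.0, 'gripper_width': 91.31707342914845}
tray [([539.0, 213.0, 14.0], 0.87), ([295.0, 402.0, 5.0], 0.7), ([571.0, 425.0, 5.0], 0.63)]
imager [([523.0, -193.0, 47.0], 0.59), ([464.0, 214.0, 77.0], 0.24)]
jar_red_center [([465.0, 217.0, 79.0], 0.64)]
pad_red [([458.0, 206.0, 9.0], 0.6)]
pad_blue [([565.0, 216.0, 6.0], 0.64)]
pad_yellow [([510.0, 211.0, 6.0], 0.69)]
pad_green [([526.0, -194.0, 51.0], 0.44), ([623.0, 227.0, 78.0], 0.25)]
```

View pics/top0.png

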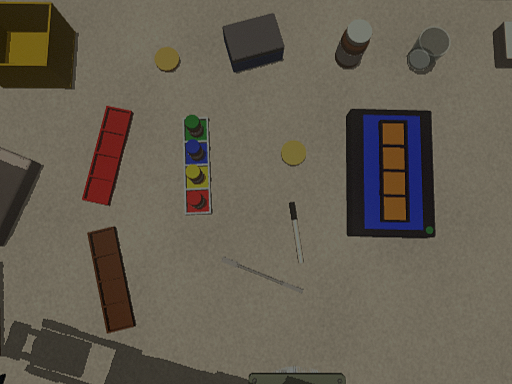

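View pics/scene0.png

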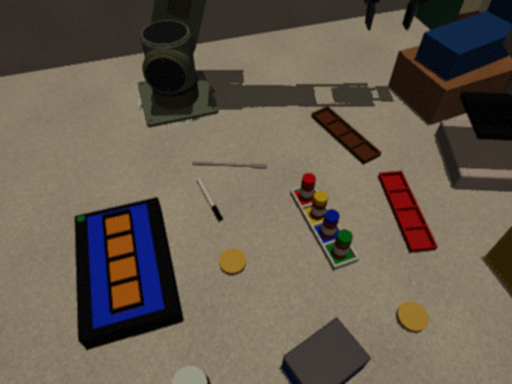

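The top view shows the white tray at about (197,165), with jars red, yellow, blue, green from near to far. Its look-alikes are the red tray (108,155) and the brown tray (112,280). The white one matches the description. The imager with the orange carrier is at (390,173); the yellow discs, dark box and bottles are distractors. Next I'll measure the carrier, the tray and the jar caps.

```bash
cat > h.py <<'E'
from workcell import env, grab_frame, camera_model, models
import cv2,numpy as np
from scipy.spatial.transform import Rotation as Rt
def cam(n):
    c=camera_model(n)
    if n!="wrist": return c["K"],np.array(c["R"]),np.array(c["t"])
    s=env.state(); T=np.eye(4);T[:3,:3]=Rt.from_euler("xyz",s["ee_rot"],degrees=True).as_matrix();T[:3,3]=s["ee_pos"]
    W=np.linalg.inv(T@c["mount"]); return c["K"],W[:3,:3],W[:3,3]
def back(C,uv,z):
    K,R,t=C; uv=np.atleast_2d(uv).astype(float)
    d=(R.T@np.linalg.inv(K)@np.c_[uv,np.ones(len(uv))].T).T; o=-R.T@t
    return o+d*((z-o[2])/d[:,2])[:,None]
def proj(C,X):
    K,R,t=C; p=(K@(R@np.atleast_2d(X).T+t[:,None])).T; return p[:,:2]/p[:,2:]
E
cat > m.py <<'E'
from h import *
import sys
from scipy.optimize import least_squares
C=cam("top");f=cv2.imread("pics/top0.png");hsv=cv2.cvtColor(f,cv2.COLOR_BGR2HSV)
m=cv2.inRange(hsv,(5,120,100),(22,255,255)); m[:, :340]=0
n,l,st,ce=cv2.connectedComponentsWithStats(m)
o=-C[1].T@C[2];print("cam",o)
P=[]
for i in range(1,n):
    if st[i,4]>200:
        p=back(C,ce[i],54)[0]
        p[:2]-= -(o-p)[:2]/(o-p)[2]*12/2   # wall shading pushes visible centre away from the camera
        P.append(p)
P=np.array(sorted(P,key=lambda p:p[0]));print("comp",P.round(1), np.diff(P[:,:2],axis=0).round(1))
a=P[3]-P[0];print("imager c",P.mean(0).round(1),"yaw",np.degrees(np.arctan2(a[1],a[0])),"len",np.linalg.norm(a))
# tray: outer outline at z=16
m=cv2.inRange(f,(125,125,125),(255,255,255));m[:,:170]=0;m[:,225:]=0;m[:100]=0;m[230:]=0
q=np.argwhere(m)[:,::-1];r=cv2.minAreaRect(q.astype(np.float32));b=back(C,cv2.boxPoints(r),16)
print(len(q),"tray box",b.round(1),b.mean(0).round(1),np.linalg.norm(np.diff(b,axis=0),axis=1))
cv2.imwrite("pics/crop0.png",cv2.resize(f[105:225,170:225],None,fx=5,fy=5,interpolation=cv2.INTER_CUBIC))
E
python3 m.py
```

```text
cam [357.33292206  96.58543049 944.34994506]
comp [[ 451.1 -204.1   54. ]
 [ 505.9 -205.1   54. ]
 [ 560.  -205.2   54. ]
 [ 613.8 -206.5   54. ]] [[54.8 -0.9]
 [54.1 -0.2]
 [53.8 -1.3]]
imager c [ 532.7 -205.2   54. ] yaw -0.8413710004874227 len 162.6962516603496
10 tray box [[551.6 209.2  16. ]
 [634.6 200.   16. ]
 [634.2 197.   16. ]
 [551.2 206.2  16. ]] [592.9 203.1  16. ] [83.49956354  3.1107211  83.49768571]
```

View pics/crop0.png

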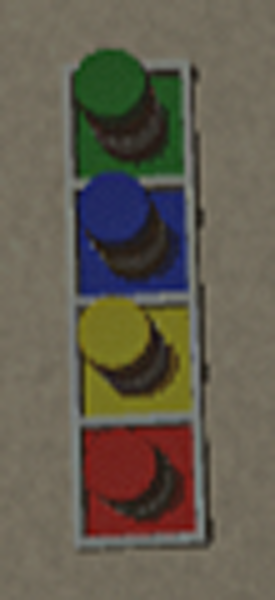

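The crop confirms the white tray with its coloured pads. Cap centres in crop pixels are green (110,85), blue (115,208), yellow (112,333) and red (122,468), and the tray corners are (68,62), (193,68), (210,543), (78,547).

```bash
python3 - <<'E'
from h import *
C=cam("top")
px=lambda a:(np.array(a,float)+.5)/5-.5+[170,105]
b=back(C,px([(68,62),(193,68),(210,543),(78,547)]),16);print(b.round(1),b.mean(0).round(1),np.linalg.norm(np.diff(b,axis=0),axis=1).round(1))
a=(b[0]+b[1]-b[2]-b[3]);print("yaw",np.degrees(np.arctan2(a[1],a[0])))
th=np.arctan2(a[1],a[0])
for n,x in zip("RYBG",(-81,-27,27,81)): print(n,(b.mean(0)[:2]+x*np.array([np.cos(th),np.sin(th)])).round(1))
print("caps GBYR",back(C,px([(110,85),(115,208),(112,333),(122,468)]),77).round(1))
print(env.state()["ee_rot"])
E
```

```text
[[659.6 254.5  16. ]
 [657.5 197.9  16. ]
 [441.5 185.4  16. ]
 [439.2 243.3  16. ]] [549.5 220.3  16. ] [ 56.7 216.4  58. ]
yaw 3.097740421017224
R [468.6 215.9]
Y [522.5 218.8]
B [576.4 221.7]
G [630.4 224.6]
caps GBYR [[629.9 226.1  77. ]
 [576.7 222.5  77. ]
 [523.4 222.2  77. ]
 [466.7 216.5  77. ]]
[-1.79996068e+02 -4.58553988e-05  1.64594929e+02]
```

```bash
cat >> h.py <<'E'
def go(x,y,z):
    s=env.state();R=Rt.from_euler("xyz",s["ee_rot"],degrees=True).as_matrix()
    d=R.T@(np.array([x,y,z])-s["ee_pos"]);print("t",round(s["time_s"],2),"pos",s["ee_pos"].round(1),"rot",s["ee_rot"].round(2),"w",round(s["gripper_width"],1),"gf",round(s["gripper_force"],1),"tool d",d.round(1),flush=True)
E
python3 -m crank '-1 0 0 0 0 0 -9.3; -1 0 0 0 0 0 -9.2; -1 -38 -35 0 0 0 0; -1 -38 -35 0 0 0 0; -1 -38 -35 0 0 0 0; -1 -38 -35 0 0 0 0; -1 -38 -35 0 0 0 0; -1 -38 -35 0 0 0 0; -1 -38 -35 0 0 0 0; -1 -38 -35 0 0 0 0'
python3 -c "
from h import *
go(548,221,225)"
```

```text
time_s: 1.7
ee_pos: [472.7, 290.0, 225.1]
ee_rot: [180.0, 0.0, -176.9]
force: [-0.3, 0.8, -0.5]
gripper_width: 91.4
gripper_force: 0.0
t 1.7 pos [472.7 290.  225.1] rot [ 1.7997e+02  3.0000e-02 -1.7691e+02] w 91.4 gf 0.0 tool d [-71.5 -73.    0.1]
```

```bash
python3 -m crank '-1 -36 -37 0 0 0 0; -1 -36 -36 0 0 0 0; -1 0 0 0 0 0 0; -1 0 0 0 0 0 0' | head -2
python3 - <<'E'
from h import *
C=cam("wrist");f=grab_frame("wrist")
# overlay prior: tray outline z16, jar caps z77
th=np.radians(3.1);R=np.array([[np.cos(th),-np.sin(th)],[np.sin(th),np.cos(th)]]);c=np.array([549.5,220.3])
W=lambda xy,z:np.r_[R@xy+c,z]
g=f.copy()
cv2.polylines(g,[proj(C,[W(np.array(p),16) for p in [(-110,-29),(110,-29),(110,29),(-110,29)]]).round().astype(int)],True,(255,0,255))
a=np.linspace(0,2*np.pi,40)
for x in(-81,-27,27,81):
    cv2.polylines(g,[proj(C,[W(np.array([x+15.5*np.cos(k),15.5*np.sin(k)]),77) for k in a]).round().astype(int)],True,(255,255,255))
cv2.imwrite("pics/w1raw.png",f);cv2.imwrite("pics/w1.png",cv2.resize(g,None,fx=1.5,fy=1.5));go(548,221,225)
E
```

```text
time_s: 2.2
ee_pos: [546.8, 222.4, 224.8]
t 2.25 pos [546.4 222.8 224.9] rot [ 1.7998e+02 -4.0000e-02 -1.7686e+02] w 91.2 gf 0.0 tool d [-1.5 -1.9 -0.1]
```

View pics/w1.png

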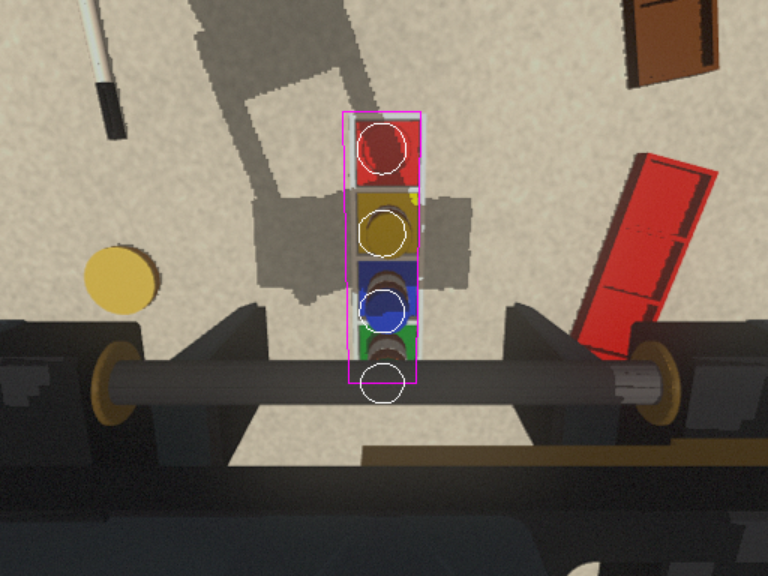

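The overlay agrees with the picture to within 3 mm: tray outline (343–420, 111–383), caps on the circles. I'll go for red, the nearest jar.

```bash
python3 -m crank '-1 26 -1 30 0 0 0; -1 26 -1 30 0 0 0; -1 27 0 35 0 0 0; -1 0 0 0 0 0 0; -1 0 0 0 0 0 0' 20 | head -2
python3 - <<'E'
from h import *
C=cam("wrist");f=grab_frame("wrist")
a=np.linspace(0,2*np.pi,40)
for c in((467.5,216.5),(523,221)):
    cv2.polylines(f,[proj(C,[(c[0]+15.5*np.cos(k),c[1]+15.5*np.sin(k),77) for k in a]).round().astype(int)],True,(255,255,255))
cv2.imwrite("pics/w2.png",f[90:,80:430]);go(467.5,216.5,39)
E
```

```text
time_s: 2.88
ee_pos: [470.0, 217.3, 131.6]
t 2.92 pos [470.5 217.3 131.8] rot [ 179.9     0.26 -176.85] w 91.5 gf 0.0 tool d [ 3.5 -0.7 92.8]
```

View pics/w2.png

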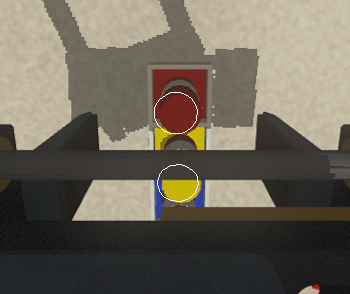

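The red cap lies on the predicted circle at crop (176,113), so I'll descend and grip.

```bash
python3 -m crank '-1 2 0 30 0 0 0; -1 1 0 30 0 0 0; -1 0 0 22 0 0 0; -1 0 0 10 0 0 0; -1 0 0 0 0 0 0;1 0 0 0 0 0 0;1 0 0 0 0 0 0;1 0 0 0 0 0 0;1 0 0 0 0 0 0;1 0 0 0 0 0 0' 20
python3 -m crank '1 0 0 0 0 0 0;1 0 0 0 0 0 0'
python3 -c "
from h import *
go(613.8,-206.5,145)"
```

```text
time_s: 4.18
ee_pos: [465.5, 215.8, 38.0]
ee_rot: [180.0, 0.0, -176.9]
force: [0.1, -0.1, 0.8]
gripper_width: 44.1
gripper_force: 0.0
time_s: 4.42
ee_pos: [465.6, 216.0, 38.0]
ee_rot: [180.0, 0.0, -176.9]
force: [-0.2, 0.9, 0.6]
gripper_width: 31.6
gripper_force: 20.0
t 4.42 pos [465.6 216.   38. ] rot [ 1.7998e+02  2.0000e-02 -1.7690e+02] w 31.6 gf 20.0 tool d [-125.2 -429.8 -107.1]
```

```bash
python3 -m crank '1 0 0 -10 0 0 0; 1 0 0 -25 0 0 0; 1 0 0 -35 0 0 0; 1 0 0 -30 0 0 0; 1 0 0 -12 0 0 0;1 -3 -15 0 0 0 0;1 -9 -30 0 0 0 0;1 -12 -40 0 0 0 0;1 -12 -40 0 0 0 0;1 -12 -40 0 0 0 0'|head -2
python3 -m crank '1 -12 -40 0 0 0 0;1 -12 -40 0 0 0 0;1 -12 -40 0 0 0 0;1 -12 -40 0 0 0 0;1 -12 -40 0 0 0 0;1 -9 -30 0 0 0 0;1 -5 -15 0 0 0 0;1 0 0 0 0 0 0;1 0 0 0 0 0 0'
python3 - <<'E'
from h import *
C=cam("wrist");f=grab_frame("wrist");g=f.copy()
th=np.radians(-.84);R=np.array([[np.cos(th),-np.sin(th)],[np.sin(th),np.cos(th)]]);c=np.array([532.7,-205.2])
for x in(-81,-27,27,81):
    cv2.polylines(g,[proj(C,[np.r_[R@np.array([x+a,b])+c,66] for a,b in [(-25,-25),(25,-25),(25,25),(-25,25)]]).round().astype(int)],True,(255,255,255))
cv2.imwrite("pics/w3.png",cv2.resize(g,None,fx=1.5,fy=1.5));go(612,-206.5,86)
E
```

```text
time_s: 5.68
ee_pos: [521.5, 51.3, 148.2]
time_s: 6.8
ee_pos: [608.7, -186.0, 149.4]
ee_rot: [179.9, -0.1, -176.9]
force: [-0.4, -0.1, -1.2]
gripper_width: 31.3
gripper_force: 20.0
t 6.85 pos [ 608.9 -185.8  149.7] rot [ 1.7995e+02 -5.0000e-02 -1.7684e+02] w 31.8 gf 20.0 tool d [ -2.  -20.8  63.7]
```

View pics/w3.png

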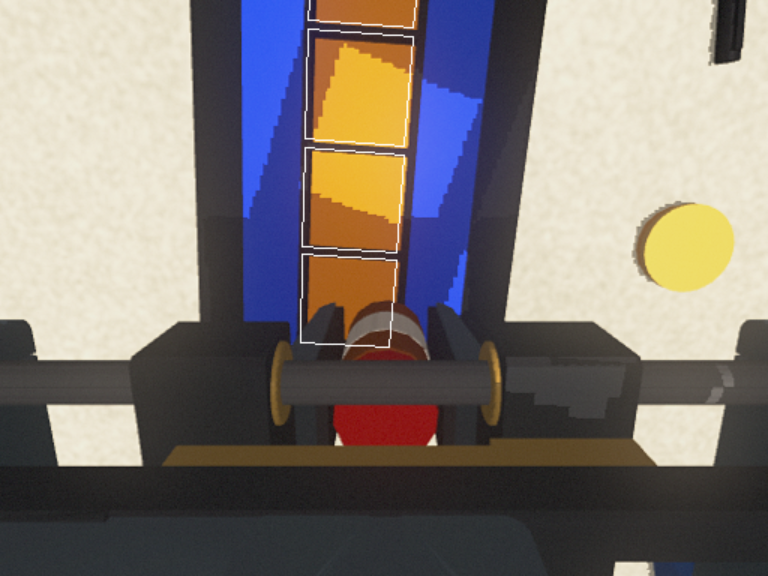

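The picture shows the carrier outlines matching the orange compartments, and the red jar upright in the jaws at about (385,400). I'll place it in the far compartment.

```bash
python3 -m crank '1 -1 -11 0 0 0 0; 1 -1 -10 0 0 0 0; 1 0 0 20 0 0 0; 1 0 0 22 0 0 0; 1 0 0 10 0 0 0;1 0 0 5 0 0 0;1 0 0 3 0 0 0;1 0 0 0 0 0 0;1 0 0 0 0 0 0'
python3 -c "
from h import *
go(612,-206.5,85)"
```

```text
time_s: 7.98
ee_pos: [612.9, -208.0, 90.5]
ee_rot: [-180.0, 0.1, -176.9]
force: [0.2, -0.1, -1.3]
gripper_width: 31.5
gripper_force: 20.0
t 7.97 pos [ 612.9 -208.    90.5] rot [-1.7998e+02  6.0000e-02 -1.7689e+02] w 31.5 gf 20.0 tool d [0.9 1.5 5.5]
```

```bash
python3 -m crank '1 0 1 3 0 0 0;1 0 0 2 0 0 0; 1 0 0 0 0 0 0;1 0 0 0 0 0 0'
```

```text
time_s: 8.48
ee_pos: [612.6, -206.8, 85.0]
ee_rot: [180.0, 0.0, -176.9]
force: [-1.4, 0.3, -0.1]
gripper_width: 31.4
gripper_force: 20.0
```

The force on the tool has lost the jar's weight, so the jar has touched down. I'll release and retreat, then go to yellow.

```bash
python3 -m crank '-1 0 0 0 0 0 0;-1 0 0 0 0 0 0;-1 0 0 0 0 0 0;-1 0 0 0 0 0 0;-1 0 0 -10 0 0 0;-1 0 0 -25 0 0 0;-1 0 0 -30 0 0 0; -1 0 0 0 0 0 0'
python3 - <<'E'
from h import *
cv2.imwrite("pics/t2.png",cv2.resize(grab_frame("top")[90:250,320:460],None,fx=4,fy=4,interpolation=cv2.INTER_CUBIC));go(523,221.5,150)
E
```

```text
time_s: 9.48
ee_pos: [614.3, -207.5, 153.3]
ee_rot: [-179.9, 0.4, -176.9]
force: [-0.5, -0.6, 0.7]
gripper_width: 91.6
gripper_force: 0.0
t 9.53 pos [ 613.1 -207.1  151.3] rot [-1.7994e+02  1.6000e-01 -1.7690e+02] w 91.4 gf 0.0 tool d [ 66.8 432.8   0.7]
```

```bash
python3 -m crank '-1 5 30 0 0 0 0;-1 7 45 0 0 0 0;-1 8 50 0 0 0 0;-1 8 50 0 0 0 0;-1 8 50 0 0 0 0;-1 8 50 0 0 0 0;-1 8 50 0 0 0 0;-1 7 45 0 0 0 0;-1 5 35 0 0 0 0;-1 3 25 0 0 0 0'|head -2
python3 -m crank '-1 0 3 0 0 0 0;-1 0 0 0 0 0 0;-1 0 0 0 0 0 0'|head -2
python3 - <<'E'
from h import *
f=grab_frame("top");C=cam("top");a=np.linspace(0,2*np.pi,40)
f=cv2.resize(f[90:250,320:460],None,fx=4,fy=4,interpolation=cv2.INTER_CUBIC)
cv2.polylines(f,[((proj(C,[(613.8+15.5*np.cos(k),-206.5+15.5*np.sin(k),124) for k in a])-[320,90]+.5)*4).round().astype(int)],True,(255,255,255))
cv2.imwrite("pics/t3.png",f[:600])
go(523,221.5,39)
E
```

```text
time_s: 10.78
ee_pos: [521.0, 220.2, 148.6]
time_s: 11.15
ee_pos: [522.2, 220.8, 149.6]
t 11.2 pos [522.3 220.9 149.8] rot [-1.7999e+02 -2.0000e-02 -1.7697e+02] w 91.3 gf 0.0 tool d [ -0.8   0.6 110.8]
```

View pics/t3.png

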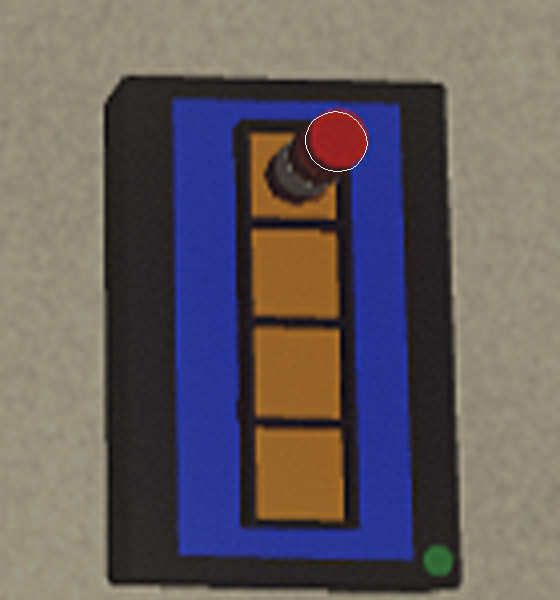

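The red cap sits exactly on the predicted circle at (336,141): it stands in the far compartment. Next is yellow.

```bash
python3 -m crank '-1 0 0 35 0 0 0; -1 0 0 35 0 0 0; -1 0 0 28 0 0 0; -1 0 0 13 0 0 0; -1 0 0 0 0 0 0;1 0 0 0 0 0 0;1 0 0 0 0 0 0;1 0 0 0 0 0 0;1 0 0 0 0 0 0;1 0 0 0 0 0 0' 20 |head -2
python3 -m crank '1 0 0 0 0 0 0;1 0 0 0 0 0 0;1 0 0 0 0 0 0'
python3 -c "
from h import *
go(559.5,-206,150)"
```

```text
time_s: 12.45
ee_pos: [522.3, 221.9, 39.1]
time_s: 12.82
ee_pos: [522.2, 222.0, 38.9]
ee_rot: [180.0, 0.0, -176.9]
force: [-0.1, 0.7, -0.5]
gripper_width: 31.6
gripper_force: 20.0
t 12.82 pos [522.2 222.   38.9] rot [ 179.99    0.   -176.9 ] w 31.6 gf 20.0 tool d [ -14.1 -429.3 -111.1]
```

```bash
python3 -m crank '1 0 0 -10 0 0 0; 1 0 0 -25 0 0 0; 1 0 0 -35 0 0 0; 1 0 0 -30 0 0 0; 1 0 0 -12 0 0 0;1 0 -15 0 0 0 0;1 -1 -30 0 0 0 0;1 -1 -40 0 0 0 0;1 -2 -40 0 0 0 0;1 -2 -40 0 0 0 0'|head -2
python3 -m crank '1 -2 -40 0 0 0 0;1 -2 -40 0 0 0 0;1 -1 -40 0 0 0 0;1 -1 -40 0 0 0 0;1 -1 -40 0 0 0 0;1 -1 -35 0 0 0 0;1 0 -20 0 0 0 0;1 0 -9 0 0 0 0;1 0 0 0 0 0 0;1 0 0 0 0 0 0'
python3 -c "
from h import *
go(559.5,-206,91)"
```

```text
time_s: 14.08
ee_pos: [535.9, 55.2, 149.2]
time_s: 15.32
ee_pos: [559.3, -204.7, 150.8]
ee_rot: [180.0, -0.0, -176.8]
force: [-0.3, -0.0, -0.6]
gripper_width: 31.6
gripper_force: 20.0
t 15.32 pos [ 559.3 -204.7  150.8] rot [ 1.7996e+02 -2.0000e-02 -1.7684e+02] w 31.6 gf 20.0 tool d [-0.2 -1.3 59.8]
```

```bash
python3 -m crank '1 0 -1 20 0 0 0; 1 0 0 22 0 0 0; 1 0 0 12 0 0 0;1 0 0 5 0 0 0;1 0 0 0 0 0 0;1 0 0 0 0 0 0;1 0 0 3 0 0 0;1 0 0 2 0 0 0;1 0 0 0 0 0 0;1 0 0 0 0 0 0'
```

```text
time_s: 16.58
ee_pos: [559.5, -206.8, 86.9]
ee_rot: [180.0, 0.0, -176.9]
force: [0.1, 0.6, -0.9]
gripper_width: 31.7
gripper_force: 20.0
```

```bash
python3 -m crank '1 0 0 1 0 0 0;1 0 0 0 0 0 0;-1 0 0 0 0 0 0;-1 0 0 0 0 0 0;-1 0 0 0 0 0 0;-1 0 0 0 0 0 0;-1 0 0 -10 0 0 0;-1 0 0 -25 0 0 0;-1 0 0 -30 0 0 0; -1 0 0 0 0 0 0'
python3 -c "
from h import *
go(576,222.5,150)"
```

```text
time_s: 17.82
ee_pos: [561.1, -207.4, 154.0]
ee_rot: [-179.9, 0.3, -176.9]
force: [0.3, 0.3, -0.6]
gripper_width: 91.0
gripper_force: 0.0
t 17.82 pos [ 561.1 -207.4  154. ] rot [-179.85    0.33 -176.9 ] w 91.0 gf 0.0 tool d [-38.1 428.5   3.1]
```

```bash
python3 -m crank '-1 -2 30 0 0 0 0;-1 -4 45 0 0 0 0;-1 -5 50 0 0 0 0;-1 -5 50 0 0 0 0;-1 -5 50 0 0 0 0;-1 -5 50 0 0 0 0;-1 -5 50 0 0 0 0;-1 -4 45 0 0 0 0;-1 -3 35 0 0 0 0;-1 -1 24 0 0 0 0'|head -2
python3 -m crank '-1 0 0 0 0 0 0;-1 0 0 0 0 0 0'|head -2
python3 - <<'E'
from h import *
go(576,222.5,39)
C=cam("wrist");f=grab_frame("wrist")
a=np.linspace(0,2*np.pi,40)
for c in((576,222.5),(630,226)):
    cv2.polylines(f,[proj(C,[(c[0]+15.5*np.cos(k),c[1]+15.5*np.sin(k),77) for k in a]).round().astype(int)],True,(255,255,255))
w=cv2.resize(f[90:290,80:430],None,fx=1.5,fy=1.5)
f=grab_frame("top");C=cam("top")
f=cv2.resize(f[90:250,320:460],None,fx=3,fy=3,interpolation=cv2.INTER_CUBIC)
for x,y in((613.8,-206.5),(560,-205.5)):
    cv2.polylines(f,[((proj(C,[(x+15.5*np.cos(k),y+15.5*np.sin(k),124) for k in a])-[320,90]+.5)*3).round().astype(int)],True,(255,255,255))
f=f[:300];o=np.zeros((600,525,3),np.uint8);o[:300]=w[:300];o[300:,:420]=f
cv2.imwrite("pics/c4.png",o)
E
```

```text
time_s: 19.08
ee_pos: [574.6, 225.1, 150.0]
time_s: 19.32
ee_pos: [575.0, 222.8, 150.6]
t 19.32 pos [575.  222.8 150.6] rot [-1.7995e+02 -5.0000e-02 -1.7693e+02] w 90.8 gf 0.0 tool d [ -1.1  -0.2 111.6]
```

View pics/c4.png

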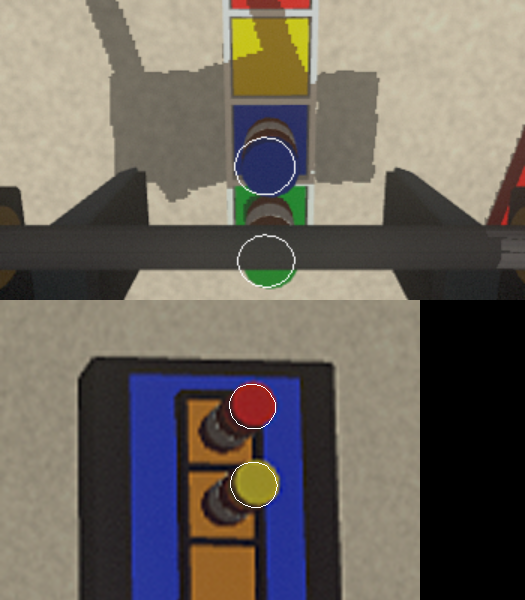

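Red and yellow stand on their predicted circles, at (252,406) and (254,484) in the lower half. The blue cap at (266,166) in the upper half matches its circle too. Gripping blue.

```bash
python3 -m crank '-1 -1 0 35 0 0 0; -1 0 0 35 0 0 0; -1 0 0 28 0 0 0; -1 0 0 13 0 0 0; -1 0 0 0 0 0 0;1 0 0 0 0 0 0;1 0 0 0 0 0 0;1 0 0 0 0 0 0;1 0 0 0 0 0 0;1 0 0 0 0 0 0' 20 |head -2
python3 -m crank '1 0 0 0 0 0 0;1 0 0 0 0 0 0;1 0 0 0 0 0 0'
python3 -c "
from h import *
go(506,-205,150)"
```

```text
time_s: 20.68
ee_pos: [576.2, 223.8, 40.1]
time_s: 21.05
ee_pos: [576.2, 223.9, 40.0]
ee_rot: [180.0, 0.0, -176.9]
force: [-0.9, -0.1, 0.5]
gripper_width: 31.6
gripper_force: 20.0
t 21.05 pos [576.2 223.9  40. ] rot [ 1.7999e+02  1.0000e-02 -1.7690e+02] w 31.6 gf 20.0 tool d [  93.3 -424.5 -110.2]
```

```bash
python3 -m crank '1 0 0 -10 0 0 0; 1 0 0 -25 0 0 0; 1 0 0 -35 0 0 0; 1 0 0 -30 0 0 0; 1 0 0 -11 0 0 0;1 4 -15 0 0 0 0;1 8 -30 0 0 0 0;1 10 -40 0 0 0 0;1 10 -40 0 0 0 0;1 10 -40 0 0 0 0'|head -2
python3 -m crank '1 10 -40 0 0 0 0;1 10 -40 0 0 0 0;1 10 -40 0 0 0 0;1 9 -40 0 0 0 0;1 9 -40 0 0 0 0;1 3 -33 0 0 0 0;1 0 -18 0 0 0 0;1 0 -8 0 0 0 0;1 0 0 0 0 0 0;1 0 0 0 0 0 0'
python3 -c "
from h import *
go(506,-205,92)"
```

```text
time_s: 22.3
ee_pos: [541.2, 54.5, 149.2]
time_s: 23.55
ee_pos: [506.2, -203.7, 150.8]
ee_rot: [180.0, -0.0, -176.8]
force: [1.0, -0.0, -0.7]
gripper_width: 31.9
gripper_force: 20.0
t 23.55 pos [ 506.2 -203.7  150.8] rot [ 1.7996e+02 -2.0000e-02 -1.7684e+02] w 31.9 gf 20.0 tool d [ 0.2 -1.4 58.8]
```

```bash
python3 -m crank '1 0 -1 20 0 0 0; 1 0 0 22 0 0 0; 1 0 0 12 0 0 0;1 0 0 5 0 0 0;1 0 0 0 0 0 0;1 0 0 0 0 0 0;1 0 0 2 0 0 0;1 0 0 2 0 0 0;1 0 0 0 0 0 0;1 0 0 0 0 0 0'
```

```text
time_s: 24.8
ee_pos: [506.3, -205.7, 87.9]
ee_rot: [180.0, 0.0, -176.9]
force: [-0.1, -0.3, -1.5]
gripper_width: 31.5
gripper_force: 20.0
```

```bash
python3 -m crank '1 0 0 1 0 0 0;1 0 0 0 0 0 0;-1 0 0 0 0 0 0;-1 0 0 0 0 0 0;-1 0 0 0 0 0 0;-1 0 0 0 0 0 0;-1 0 0 -10 0 0 0;-1 0 0 -25 0 0 0;-1 0 0 -30 0 0 0; -1 0 0 0 0 0 0'
python3 -c "
from h import *
go(630,227,150)"
```

```text
time_s: 26.05
ee_pos: [508.0, -206.3, 154.7]
ee_rot: [-179.8, 0.3, -176.9]
force: [0.3, 0.3, 0.1]
gripper_width: 91.1
gripper_force: 0.0
t 26.05 pos [ 508.  -206.3  154.7] rot [-179.84    0.32 -176.9 ] w 91.1 gf 0.0 tool d [-145.3  426.1    4.4]
```

```bash
python3 -m crank '-1 0 30 0 0 0 0;-1 -15 45 0 0 0 0;-1 -19 48 0 0 0 0;-1 -19 48 0 0 0 0;-1 -19 48 0 0 0 0;-1 -19 48 0 0 0 0;-1 -19 48 0 0 0 0;-1 -17 45 0 0 0 0;-1 -12 35 0 0 0 0;-1 -8 31 0 0 0 0'|head -2
python3 -m crank '-1 0 0 0 0 0 0;-1 0 0 0 0 0 0'|head -2
python3 - <<'E'
from h import *
go(630,227,39)
C=cam("wrist");f=grab_frame("wrist")
a=np.linspace(0,2*np.pi,40)
for c in((630,227),):
    cv2.polylines(f,[proj(C,[(c[0]+15.5*np.cos(k),c[1]+15.5*np.sin(k),77) for k in a]).round().astype(int)],True,(255,255,255))
w=cv2.resize(f[90:290,80:430],None,fx=1.5,fy=1.5)
f=grab_frame("top");C=cam("top")
f=cv2.resize(f[90:250,320:460],None,fx=3,fy=3,interpolation=cv2.INTER_CUBIC)
for x,y in((613.8,-206.5),(560,-205.5),(506,-205)):
    cv2.polylines(f,[((proj(C,[(x+15.5*np.cos(k),y+15.5*np.sin(k),124) for k in a])-[320,90]+.5)*3).round().astype(int)],True,(255,255,255))
f=f[:300];o=np.zeros((600,525,3),np.uint8);o[:300]=w[:300];o[300:,:420]=f
cv2.imwrite("pics/c5.png",o)
E
```

```text
time_s: 27.3
ee_pos: [629.8, 229.1, 150.6]
time_s: 27.55
ee_pos: [629.4, 227.0, 151.1]
t 27.55 pos [629.4 227.  151.1] rot [-1.7994e+02 -1.0000e-01 -1.7690e+02] w 91.1 gf 0.0 tool d [-8.000e-01  1.000e-01  1.121e+02]
```

View pics/c5.png

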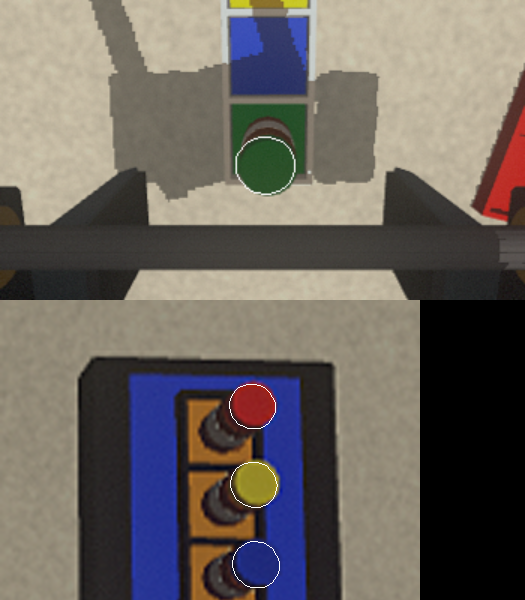

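All three placed jars stand on their circles (red (252,406), yellow (254,484), blue (256,565)), and the green cap matches its circle at (266,165). Gripping green.

```bash
python3 -m crank '-1 0 0 35 0 0 0; -1 0 0 35 0 0 0; -1 0 0 28 0 0 0; -1 0 0 14 0 0 0; -1 0 0 0 0 0 0;1 0 0 0 0 0 0;1 0 0 0 0 0 0;1 0 0 0 0 0 0;1 0 0 0 0 0 0;1 0 0 0 0 0 0' 20 |head -2
python3 -m crank '1 0 0 0 0 0 0;1 0 0 0 0 0 0;1 0 0 0 0 0 0'
python3 -c "
from h import *
go(451.5,-204,150)"
```

```text
time_s: 28.9
ee_pos: [630.1, 227.8, 40.1]
time_s: 29.28
ee_pos: [630.1, 227.8, 39.9]
ee_rot: [180.0, -0.0, -176.9]
force: [-0.1, 0.3, 0.6]
gripper_width: 31.6
gripper_force: 20.0
t 29.27 pos [630.1 227.8  39.9] rot [ 179.99   -0.   -176.9 ] w 31.6 gf 20.0 tool d [ 201.6 -421.5 -110.1]
```

```bash
python3 -m crank '1 0 0 -10 0 0 0; 1 0 0 -25 0 0 0; 1 0 0 -35 0 0 0; 1 0 0 -30 0 0 0; 1 0 0 -11 0 0 0;1 10 -12 0 0 0 0;1 18 -25 0 0 0 0;1 23 -35 0 0 0 0;1 23 -35 0 0 0 0;1 23 -35 0 0 0 0'|head -2
python3 -m crank '1 23 -35 0 0 0 0;1 23 -35 0 0 0 0;1 23 -35 0 0 0 0;1 20 -35 0 0 0 0;1 10 -35 0 0 0 0;1 6 -35 0 0 0 0;1 0 -35 0 0 0 0;1 0 -25 0 0 0 0;1 0 -9 0 0 0 0;1 0 0 0 0 0 0'|head -2
python3 -m crank '1 0 0 0 0 0 0'
python3 -c "
from h import *
go(451.5,-204,92)"
```

```text
time_s: 30.52
ee_pos: [538.1, 78.8, 149.2]
time_s: 31.78
ee_pos: [450.0, -203.3, 150.0]
time_s: 31.9
ee_pos: [450.6, -202.6, 150.5]
ee_rot: [179.9, -0.1, -176.9]
force: [0.2, 1.0, -1.2]
gripper_width: 31.6
gripper_force: 20.0
t 31.9 pos [ 450.6 -202.6  150.5] rot [ 1.7994e+02 -6.0000e-02 -1.7686e+02] w 31.6 gf 20.0 tool d [-0.9 -1.5 58.5]
```

```bash
python3 -m crank '1 -1 -1 20 0 0 0; 1 0 0 22 0 0 0; 1 0 0 12 0 0 0;1 0 0 5 0 0 0;1 0 0 0 0 0 0;1 0 0 0 0 0 0;1 0 0 2 0 0 0;1 0 0 2 0 0 0;1 0 0 0 0 0 0;1 0 0 0 0 0 0'
```

```text
time_s: 33.15
ee_pos: [452.2, -204.6, 87.9]
ee_rot: [180.0, -0.0, -176.9]
force: [0.5, -0.1, 0.2]
gripper_width: 31.6
gripper_force: 20.0
```

```bash
python3 -m crank '1 0 0 1 0 0 0;1 0 0 0 0 0 0;-1 0 0 0 0 0 0;-1 0 0 0 0 0 0;-1 0 0 0 0 0 0;-1 0 0 0 0 0 0;-1 0 0 -10 0 0 0;-1 0 0 -25 0 0 0;-1 0 0 -30 0 0 0; -1 0 0 -20 0 0 0'|head -2
python3 -m crank '-1 0 30 0 0 0 0;-1 0 50 0 0 0 0;-1 0 50 0 0 0 0;-1 0 50 0 0 0 0;-1 0 30 0 0 0 0;-1 0 0 0 0 0 0;-1 0 0 0 0 0 0;-1 0 0 0 0 0 0'
python3 - <<'E'
from h import *
a=np.linspace(0,2*np.pi,40)
f=grab_frame("top");C=cam("top")
f=cv2.resize(f[90:250,320:460],None,fx=3.5,fy=3.5,interpolation=cv2.INTER_CUBIC)
for x,y in((613.8,-206.5),(560,-205.5),(506,-205),(451.5,-204)):
    cv2.polylines(f,[((proj(C,[(x+15.5*np.cos(k),y+15.5*np.sin(k),124) for k in a])-[320,90]+.5)*3.5).round().astype(int)],True,(255,255,255))
cv2.imwrite("pics/c6.png",f)
E
```

```text
time_s: 34.4
ee_pos: [452.7, -204.8, 174.0]
time_s: 35.4
ee_pos: [441.0, 4.1, 172.1]
ee_rot: [-180.0, 0.0, -177.0]
force: [0.5, 0.3, -0.1]
gripper_width: 91.2
gripper_force: 0.0
```

View pics/c6.png

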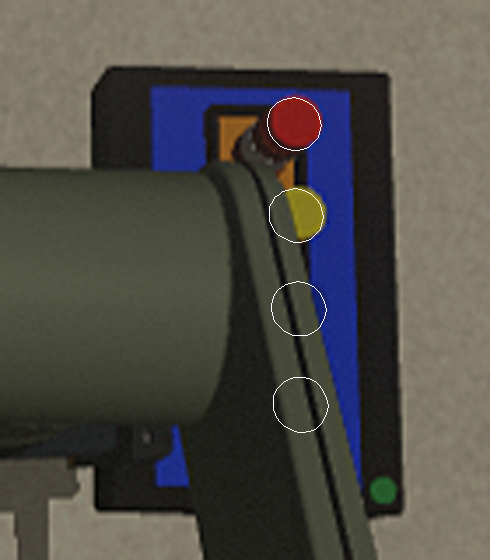

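The arm hides the carrier from the top camera; red at (294,124) and yellow at (305,213) still look right. I'll move aside and look again.

```bash
python3 -m crank '-1 0 30 0 0 0 0;-1 0 50 0 0 0 0;-1 0 50 0 0 0 0;-1 0 50 0 0 0 0;-1 0 30 0 0 0 0;-1 0 0 0 0 0 0;-1 0 0 0 0 0 0'
python3 - <<'E'
from h import *
a=np.linspace(0,2*np.pi,40)
f=grab_frame("top");C=cam("top")
f=cv2.resize(f[90:250,320:460],None,fx=3.5,fy=3.5,interpolation=cv2.INTER_CUBIC)
for x,y in((613.8,-206.5),(560,-205.5),(506,-205),(451.5,-204)):
    cv2.polylines(f,[((proj(C,[(x+15.5*np.cos(k),y+15.5*np.sin(k),124) for k in a])-[320,90]+.5)*3.5).round().astype(int)],True,(255,255,255))
cv2.imwrite("pics/c7.png",f)
E
```

```text
time_s: 36.33
ee_pos: [429.6, 213.8, 171.8]
ee_rot: [-180.0, -0.0, -176.9]
force: [-0.9, -0.1, 0.3]
gripper_width: 91.4
gripper_force: 0.0
```

View pics/c7.png

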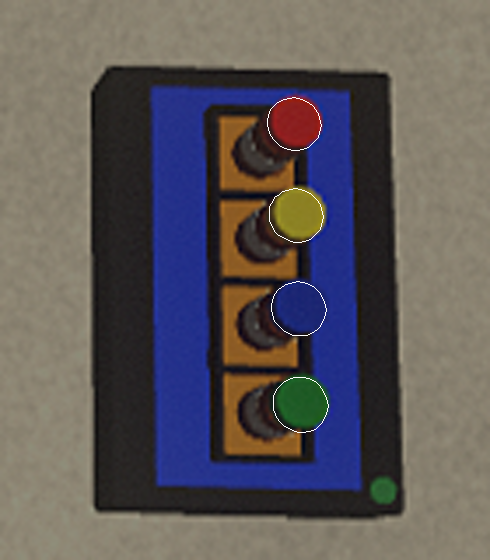

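All four caps lie on their predicted circles (red (294,124), yellow (297,215), blue (299,309), green (300,404)), and the arm is clear.

```bash
python3 -c "
from workcell import env
print(env.job_done())"
```

```text
the job is handed in; nothing more can be done
None
```

I moved all four jars into the imager carrier in reverse order (red farthest, then yellow, blue and green nearest) and handed the job in at about 36 s; the last camera view showed each cap on its target, but no verdict came back.

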